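Set out the chocolate tasting board by shade

ROBOT

A 6-joint arm with a two-finger parallel gripper is mounted at the origin on the work surface. World frame = base frame: x ahead of the robot, y to its left, z up, the work surface at z = 0. Lengths are in mm, angles in rad, forces in N, time in s.
With the tool pointing down it reaches from about 275 to 1000 mm from the base axis. Payload 8.4 kg.
Tool frame: the origin (TCP) lies where the fingers leave the gripper's body, on its centre line; the fingertips stand 73 mm ahead of it and the grasp point (between the pads) lies 54 mm ahead of it (grip_point_offset is the distance from the TCP to the grasp point, in mm); z points along the fingers, y is the direction in which the jaws open and shut (so a half turn about z gives the same grasp; the last joint's range is limited). The gripper opens to 85 mm and grips with 20 to 120 N. Pads are 22 mm wide; open, the fingers measure 114 mm over their backs; the gripper's body (76 mm by 85 mm) begins 54 mm behind the grasp point. The pads swing forward as they close: fully open they stand 13 mm farther back than shut.
Start: joints at [-1.142, 0.353, 1.633, -0, 1.155, -0.002], TCP at [260.998, -567.899, 303.881] pointing down, gripper open.
Joint ranges: [-2.63, 2.63], [-0.92, 2.1], [0.06, 2.66], [-1.3, 4.44], [0, 2.69], [-3.02, 3.02]. Speed limits (rad/s): [2.22, 2.22, 2.79, 3.14, 3.14, 3.14].

INTERFACE

Orientations are given as [roll, pitch, yaw] about the fixed x, y, z axes, in that order (R = Rz(yaw) Ry(pitch) Rx(roll)).
In Python, from rig import sense, grab_frame, sign_off, grip_point_offset gives the robot as it stands. The module is installed in compiled form; this text tells all that it offers.
- The arm moves only by the tool drive_tool, never from a script. Its argument "targets" is one flat list of numbers, 7 for each row, row after row: the shift along the tool's x, y, z in m, then the turn, a rotation vector about the tool's x, y, z in rad, then the opening, from 0 (shut) to 1 (fully open). In form: [tx, ty, tz, wx, wy, wz, grip, tx, ty, tz, wx, wy, wz, grip, ...]. A call has 1 to 12 rows; each row is the pose to reach, as a shift and turn from the pose commanded when the call began, along the tool's axes at that moment; what a row does not reach only later rows make up. A row lasts 1/12 s, in which the tool goes at most 41.7 mm and 7.16 degrees, less where a joint would pass 70% of its speed; a pose out of reach is approached as far as the arm can. A call with a gripper value outside its range is refused whole. The fingers move at their own pace and stop on an object; "force" is the grip in N (left out, the last holds). Time passes only in rows, so rows that repeat a pose let the fingers close. It gives the time, the measured TCP pose, the force and the opening at its end, in the units of the state.
- sense(): the state, without advancing time (a new reading comes with each control period).
- grab_frame(name): name is "scene" or "top" or "wrist"; returns a dict with "color" (400x640x3 uint8, blue, green, red), "vertical_fov" (degrees; the focal length in pixels is half the picture's height over the tangent of half this angle, whatever the lens; pixels are square), "cx", "cy" (the principal point, pixels), "world_from_camera" (4x4, takes a point from camera to world coordinates). Camera axes: x right, y down, z forward; pixel columns grow to the right and rows downward; lengths in mm; the calibration is good to about 2 mm. A picture is of the moment at which its call begins. There is no depth.
- sign_off(): hands the job in, once; it reports no verdict.
The state is a dict: "clock": time; "qpos": joint angles; "qvel": joint speeds; "joint_efforts": joint torques, N m; "eef_pos": TCP position; "tcp_rot": TCP orientation; "contact_force": force on the tool from outside, world axes, zero at the start; "wrist_torque": the same for the moment, N m; "opening": opening from 0.0 (shut) to 1.0 (fully open).
Only numpy, scipy, OpenCV 4.12 (cv2) and the standard library are available. Lean on these libraries where they do the work, as an engineer would, in place of code of your own. Each camera call takes 0.05 s, during which the arm holds its last target. There are 200 camera calls.

TASK

Set out the tasting board: lay one chocolate bar on each of the four slate tiles in order of shade, the darkest on the tile next to the board's red end cap and each next one lighter, so that the ivory bar ends up at the white cap. Lay every bar flat with its squares up, centred on its tile and lengthwise along it, and leave the green-lidded sprinkle jar standing where it is.

Things in the scene. Friction and masses are not known exactly. Their poses are not given: they have to be found in the camera images.
- dark_bar: Dark chocolate bar, nearly black, a moulded block 80 x 36 x 16 mm, 55 g, lying flat on the steel table with its scored squares up; all four bars are alike but for shade. Origin: centre of the underside; x along its 80 mm length, y across its 36 mm width, z up.
- milk_bar: Milk chocolate bar, mid brown, a moulded block 80 x 36 x 16 mm, 55 g, lying flat on the steel table with its scored squares up; all four bars are alike but for shade. Origin: centre of the underside; x along its 80 mm length, y across its 36 mm width, z up.
- caramel_bar: Caramel chocolate bar, golden tan, a moulded block 80 x 36 x 16 mm, 55 g, lying flat on the steel table with its scored squares up; all four bars are alike but for shade. Origin: centre of the underside; x along its 80 mm length, y across its 36 mm width, z up.
- white_bar: White chocolate bar, ivory, a moulded block 80 x 36 x 16 mm, 55 g, lying flat on the steel table with its scored squares up; all four bars are alike but for shade. Origin: centre of the underside; x along its 80 mm length, y across its 36 mm width, z up.
- tile_a: One of four alike slate-grey tiles, 100 x 64 x 4 mm, in a row (roughly along y, 80 mm centre to centre) on a light wooden board fixed beyond the bars; the tile at the row's -y end. Origin: centre of the tile's underside, 12 mm above the table (its top is 16 mm above the table); x along its 100 mm length, across the row; y along the row towards tile_d, z up.
- tile_b: One of four alike slate-grey tiles, 100 x 64 x 4 mm, in a row (roughly along y, 80 mm centre to centre) on a light wooden board fixed beyond the bars; the second tile from the -y end, between tile_a and tile_c. Origin: centre of the tile's underside, 12 mm above the table (its top is 16 mm above the table); x along its 100 mm length, across the row; y along the row towards tile_d, z up.
- tile_c: One of four alike slate-grey tiles, 100 x 64 x 4 mm, in a row (roughly along y, 80 mm centre to centre) on a light wooden board fixed beyond the bars; the third tile from the -y end, between tile_b and tile_d. Origin: centre of the tile's underside, 12 mm above the table (its top is 16 mm above the table); x along its 100 mm length, across the row; y along the row towards tile_d, z up.
- tile_d: One of four alike slate-grey tiles, 100 x 64 x 4 mm, in a row (roughly along y, 80 mm centre to centre) on a light wooden board fixed beyond the bars; the tile at the row's +y end. Origin: centre of the tile's underside, 12 mm above the table (its top is 16 mm above the table); x along its 100 mm length, across the row; y along the row towards tile_d, z up.
- red_cap: Red plastic end cap, 100 x 22 x 10 mm, fixed across one end of the display board, 62 mm beyond the centre of the end tile next to it (either tile_a or tile_d); its top is 22 mm above the table. A like cap in white is on the other end. Origin: centre of its underside, 12 mm above the table; x along its 100 mm length, z up.
- sprinkle_jar: Small closed jar with a green lid and pale label, 40 mm in diameter and 48 mm high, 90 g, standing loose on the table among the bars. Origin: centre of the underside, z up. To be left standing where it is.
Not all that is in view belongs to the job. Leave any blue or pink look-alike of the milk_bar alone.

How it is judged:
By the outcome, as a careful person would: the job done as asked, in the order asked, and still so for the second after the job is handed in, with the robot touching nothing.
It also fails if it takes over 102 s, if anything falls off the work surface, if the arm or the gripper's body presses on something with over 40 N, if the wrist force passes 120 N, or if a joint passes its speed limit or range.

## Working session

There is one attempt and no reset: what is moved stays moved. The work goes in short steps, Python scripts to look and compute and a tool call to move; the robot and the scene stay as the last step left them, time stands still between calls to the robot, and variables do not carry over. Pictures are saved under pics/ and viewed, about 12 in all and at most 16, crops included, and the job is handed in when it is done.

Besides the shell and the picture viewer there is one more tool, called after "Request:" as a command line: name --argument value ..., lists and objects as JSON in quotes. drive_tool: Moves the arm, as the interface text tells. Its arguments: {"type":"object","properties":{"targets":{"type":"array"},"force":{"type":"number"}},"required":["targets"]}

```bash
mkdir -p pics
cat > h.py <<'E'
import numpy as np, cv2
from rig import sense, grab_frame
def shot(n,f):
    d=grab_frame(n); cv2.imwrite('pics/'+f,d['color']); np.save('pics/'+f+'.npy',d,allow_pickle=True); return d
def ray(d,uv,z):
    f=200/np.tan(np.radians(d['vertical_fov']/2)); T=np.array(d['world_from_camera'])
    uv=np.atleast_2d(uv).astype(float)
    r=np.c_[(uv[:,0]-d['cx'])/f,(uv[:,1]-d['cy'])/f,np.ones(len(uv))]@T[:3,:3].T
    o=T[:3,3]; return o+r*((z-o[2])/r[:,2])[:,None]
E
python3 - <<'E'
from h import *
for n in ('top','scene'):
    d=shot(n,n+'0.png'); print(n,d['vertical_fov'],np.round(d['world_from_camera'],2).tolist())
s=sense(); print(s)
E
```

```text
top 55.740747188026894 [[-0.02, -1.0, 0.05, 420.4], [-1.0, 0.02, 0.01, -5.1], [-0.02, -0.05, -1.0, 882.06], [0.0, 0.0, 0.0, 1.0]]
scene 55.023607714970865 [[0.45, 0.66, -0.6, 1014.05], [0.89, -0.34, 0.29, -250.84], [-0.01, -0.67, -0.74, 733.07], [0.0, 0.0, 0.0, 1.0]]
{'clock': 0.1, 'qpos': array([-1.14238706e+00,  3.53597338e-01,  1.63406732e+00, -2.57086389e-05,
        1.15519621e+00, -2.37178991e-03]), 'qvel': array([ 0.00127288, -0.001976  , -0.00043831, -0.00075491, -0.00053584,
        0.00126403]), 'joint_efforts': array([ 6.08104783e-04, -6.06357908e+01, -3.42818213e+01, -1.00345937e-05,
        3.85900377e-03, -3.17928834e-05]), 'eef_pos': array([ 260.8569974 , -567.58614672,  303.22193733]), 'tcp_rot': array([-3.14032439e+00,  2.04989881e-05,  4.30791469e-01]), 'contact_force': array([ 0.7676292 ,  0.18853918, -0.25161105]), 'wrist_torque': array([ 0.00565964, -0.00754466, -0.09373263]), 'opening': 1.0002147809942805}
```

View pics/top0.png

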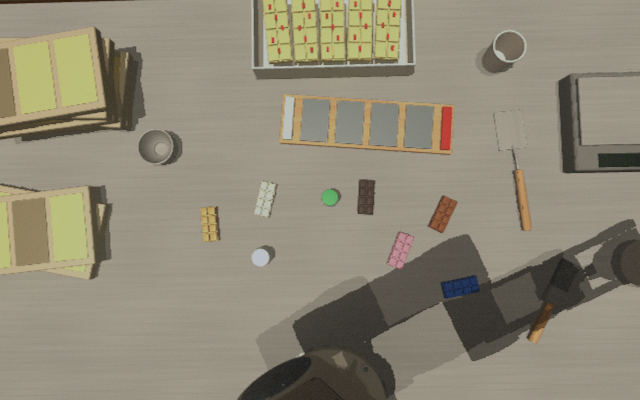

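View pics/scene0.png

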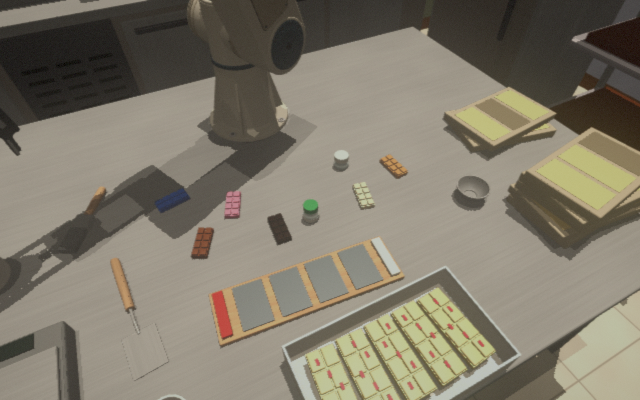

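The top view shows dark (367,197), milk (443,214), caramel (209,224), white (265,199), the jar (330,198), and the pink and blue decoys. The red cap is at (446,128), at the -y end, so dark goes on tile_a, milk on b, caramel on c and white on d.

```bash
cat > m.py <<'E'
from h import *
d=np.load('pics/top0.png.npy',allow_pickle=True).item(); im=d['color'].astype(float)
S=dict(dark=(367,197,16),milk=(443,214,16),caramel=(209,224,16),white=(265,199,16),jar=(330,198,48),a=(419,127,16),b=(384,124,16),c=(350,122,16),d=(315,119,16),red=(446,128,22))
for k,(u,v,h) in S.items():
    r=24; p=cv2.resize(im[v-r:v+r,u-r:u+r].astype(np.uint8),None,fx=4,fy=4,interpolation=cv2.INTER_CUBIC).astype(float)
    if len(k)==1 or k=='red': # close to patch centre colour
        c=np.median(p[4*r-16:4*r+16,4*r-10:4*r+10].reshape(-1,3),0); m=np.abs(p-c).max(2)<28
    else:
        bg=np.median(p.reshape(-1,3),0); m=np.abs(p-bg).max(2)>30
    m=cv2.morphologyEx(m.astype(np.uint8),cv2.MORPH_CLOSE,np.ones((9,9)))
    m=cv2.morphologyEx(m,cv2.MORPH_OPEN,np.ones((13,13)))
    n,l,st,ce=cv2.connectedComponentsWithStats(m)
    i=1+np.argmin(np.hypot(*(ce[1:]-4*r).T))
    q=np.argwhere(l==i)[:,::-1]; q=(q+.5)/4-.5+[u-r,v-r]
    P=ray(d,q,h if k!='dark' else 12)[:,:2]
    (cx,cy),(w,hh),a=cv2.minAreaRect(P.astype(np.float32))
    if w<hh: w,hh,a=hh,w,a+90
    a=(a+90)%180-90
    ev=np.linalg.eigh(np.cov(P.T))[1][:,1]; pa=np.degrees(np.arctan2(ev[1],ev[0])); pa=(pa+90)%180-90
    print(k,'rect',round(cx,1),round(cy,1),'size',round(w,1),round(hh,1),'ang',round(a,1),'mean',P.mean(0).round(1),'pca',round(pa,1))
E
python3 m.py
```

```text
dark rect 466.6 -91.3 size 82.1 38.8 ang -4.1 mean [466.6 -91.2] pca -4.0
milk rect 424.2 -263.6 size 81.7 39.7 ang -27.3 mean [ 423.8 -263.5] pca -27.3
caramel rect 411.3 266.8 size 80.2 40.9 ang 5.1 mean [412.7 266.2] pca 5.7
white rect 465.9 138.1 size 78.0 39.2 ang -12.7 mean [465.8 138.6] pca -14.3
jar rect 466.7 -10.1 size 43.7 39.1 ang -42.1 mean [466.  -10.3] pca -64.7
a rect 625.9 -216.1 size 101.8 65.5 ang -5.2 mean [ 626.2 -216.3] pca -4.8
b rect 633.4 -136.3 size 101.0 65.6 ang -4.6 mean [ 633.4 -136.4] pca -5.1
c rect 640.0 -56.9 size 101.8 65.9 ang -4.6 mean [640.2 -56.7] pca -5.4
d rect 646.6 22.8 size 102.9 65.4 ang -5.1 mean [647.2  22.8] pca -3.9
red rect 621.1 -277.6 size 97.9 21.2 ang -5.0 mean [ 621.  -277.7] pca -5.0
```

```bash
cat > p.py <<'E'
import sys,numpy as np
from rig import sense
from scipy.spatial.transform import Rotation as R
s=sense(); p=np.array(s['eef_pos']); R0=R.from_euler('xyz',s['tcp_rot'])
print('t',round(s['clock'],2),'pose',p.round(1),np.degrees(s['tcp_rot']).round(1),'F',np.round(s['contact_force'],1),'open',round(s['opening'],3))
q=p
for a in sys.argv[1:]:
    x,y,z,w=map(float,a.split(','))
    g=np.array([x,y,z]); d=R0.inv().apply(g-p)/1000; r=(R0.inv()*R.from_euler('xyz',[180,0,w],degrees=True)).as_rotvec()
    print(a,'->',d.round(4),r.round(3),'rows>=',round(max(np.linalg.norm(g-q)/41.7,np.degrees(np.linalg.norm(r))/7.16),1)); q=g
E
python3 p.py 466.5,-91.3,150,-4 466.5,-91.3,76,-4
```

```text
t 0.1 pose [ 260.9 -567.6  303.2] [-179.9    0.    24.7] F [ 0.8  0.2 -0.3] open 1.0
466.5,-91.3,150,-4 -> [ 0.3858 -0.3467  0.1537] [-0.001  0.     0.501] rows>= 13.0
466.5,-91.3,76,-4 -> [ 0.3858 -0.3466  0.2277] [-0.001  0.     0.501] rows>= 4.0
```

Request:
drive_tool --targets '[0.386,-0.347,0.153,0,0,0.5,0.6,0.386,-0.347,0.153,0,0,0.5,0.6,0.386,-0.347,0.153,0,0,0.5,0.6,0.386,-0.347,0.153,0,0,0.5,0.6,0.386,-0.347,0.153,0,0,0.5,0.6,0.386,-0.347,0.153,0,0,0.5,0.6,0.386,-0.347,0.153,0,0,0.5,0.6,0.386,-0.347,0.153,0,0,0.5,0.6,0.386,-0.347,0.153,0,0,0.5,0.6,0.386,-0.347,0.153,0,0,0.5,0.6,0.386,-0.347,0.153,0,0,0.5,0.6,0.386,-0.347,0.153,0,0,0.5,0.6]' --force 30

```text
clock: 1.1
eef_pos: [451.0, -126.7, 162.3]
tcp_rot: [3.142, -0.0, -0.069]
contact_force: [1.4, -0.0, 0.0]
opening: 0.6
```

```bash
python3 p.py 466.5,-91.3,110,-4 466.5,-91.3,76,-4; python3 -c "
from h import *
d=shot('wrist','w1.png');print(np.round(d['world_from_camera'],2).tolist(),d['vertical_fov'])"
```

```text
t 1.1 pose [ 451.  -126.7  162.3] [180.  -0.  -4.] F [ 1.4 -0.   0. ] open 0.6
466.5,-91.3,110,-4 -> [ 0.013  -0.0364  0.0523] [ 0. -0.  0.] rows>= 1.6
466.5,-91.3,76,-4 -> [ 0.013  -0.0364  0.0863] [ 0. -0.  0.] rows>= 0.8
[[-0.07, -0.96, -0.28, 522.22], [-1.0, 0.07, 0.02, -130.96], [0.0, 0.28, -0.96, 233.17], [0.0, 0.0, 0.0, 1.0]] 63.896072615131445
```

View pics/w1.png

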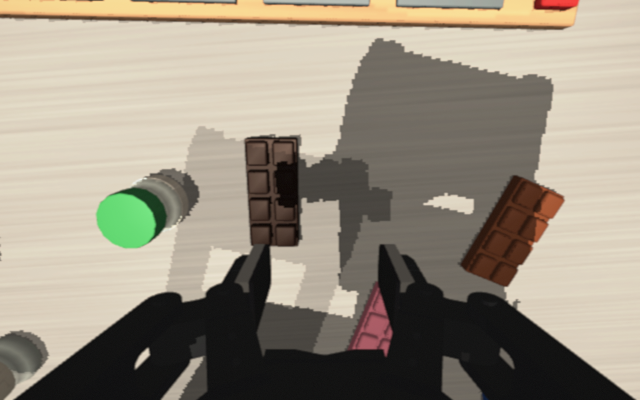

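Wrist view: dark bar corners are about (247,137), (299,136), (298,245) and (250,246), the jar is at (130,218), and the fingers are clear of everything. I'll cross-check the position and re-read the settled pose.

```bash
python3 -c "
from h import *
d=np.load('pics/w1.png.npy',allow_pickle=True).item()
P=ray(d,[(247,137),(299,136),(298,245),(250,246)],16);print(P.round(0).tolist(),P.mean(0).round(1))"; python3 p.py 466.5,-91.3,130,-4 466.5,-91.3,76,-4
```

```text
[[507.0, -79.0, 16.0], [505.0, -113.0, 16.0], [427.0, -105.0, 16.0], [428.0, -70.0, 16.0]] [466.7 -91.8  16. ]
t 1.15 pose [ 452.4 -121.6  160.6] [-1.799e+02  1.000e-01 -3.900e+00] F [ 1.3  3.8 -2.7] open 0.604
466.5,-91.3,130,-4 -> [ 0.012  -0.0311  0.0306] [-0.002  0.001  0.002] rows>= 1.1
466.5,-91.3,76,-4 -> [ 0.0121 -0.031   0.0846] [-0.002  0.001  0.002] rows>= 1.3
```

Request:
drive_tool --targets '[0.012,-0.031,0.03,0,0,0,0.6,0.012,-0.031,0.03,0,0,0,0.6,0.012,-0.031,0.06,0,0,0,0.6,0.012,-0.031,0.084,0,0,0,0.6,0.012,-0.031,0.084,0,0,0,0.6,0.012,-0.031,0.084,0,0,0,0.6]'

```text
clock: 1.65
eef_pos: [463.8, -98.6, 78.2]
tcp_rot: [-3.141, 0.003, -0.069]
contact_force: [0.1, -0.1, 0.8]
opening: 0.601
```

```bash
python3 p.py 466.5,-91.3,76,-4 466.5,-91.3,180,-4 626,-216.2,180,-5 626,-216.2,93,-5
```

```text
t 1.65 pose [463.8 -98.6  78.2] [-180.     0.2   -4. ] F [ 0.1 -0.1  0.8] open 0.601
466.5,-91.3,76,-4 -> [ 0.0022 -0.0075  0.0022] [-0.     0.003  0.   ] rows>= 0.2
466.5,-91.3,180,-4 -> [ 0.0018 -0.0075 -0.1018] [-0.     0.003  0.   ] rows>= 2.5
626,-216.2,180,-5 -> [ 0.1696  0.106  -0.1024] [-0.     0.003  0.018] rows>= 4.9
626,-216.2,93,-5 -> [ 0.1699  0.1061 -0.0154] [-0.     0.003  0.018] rows>= 2.1
```

Request:
drive_tool --targets '[0.002,-0.0075,0.002,0,0,0,0.6,0.002,-0.0075,0.002,0,0,0,0.6,0.002,-0.0075,0.002,0,0,0,0.6]'

```text
clock: 1.9
eef_pos: [468.2, -91.2, 78.0]
tcp_rot: [3.141, -0.002, -0.069]
contact_force: [-0.2, 0.3, -0.0]
opening: 0.598
```

```bash
python3 p.py 466.5,-91.3,76,-4
```

```text
t 1.9 pose [468.2 -91.2  78. ] [ 1.8e+02 -1.0e-01 -4.0e+00] F [-0.2  0.3 -0. ] open 0.598
466.5,-91.3,76,-4 -> [-0.0017  0.0002  0.002 ] [ 0.    -0.002  0.001] rows>= 0.1
```

Request:
drive_tool --targets '[-0.001,0,0.001,0,0,0,0,-0.001,0,0.001,0,0,0,0,-0.001,0,0.001,0,0,0,0,-0.001,0,0.001,0,0,0,0,-0.001,0,0.001,0,0,0,0,-0.001,0,0.001,0,0,0,0,-0.001,0,-0.03,0,0,0,0,-0.001,0,-0.07,0,0,0,0,-0.001,0,-0.1,0,0,0,0,-0.001,0,-0.1,0,0,0,0,-0.001,0,-0.1,0,0,0,0]'

```text
clock: 2.82
eef_pos: [467.4, -91.4, 178.8]
tcp_rot: [3.141, -0.004, -0.069]
contact_force: [-0.8, -0.0, -1.4]
opening: 0.408
```

```bash
python3 p.py 626,-216.2,180,-5 626,-216.2,95,-5; python3 -c "
from h import *
d=shot('wrist','w2.png')"
```

```text
t 2.82 pose [467.4 -91.4 178.8] [180.   -0.3  -4. ] F [-0.8 -0.  -1.4] open 0.408
626,-216.2,180,-5 -> [ 0.1669  0.1135 -0.0003] [ 0.001 -0.004  0.018] rows>= 4.8
626,-216.2,95,-5 -> [0.1665 0.1134 0.0847] [ 0.001 -0.004  0.018] rows>= 2.0
```

View pics/w2.png

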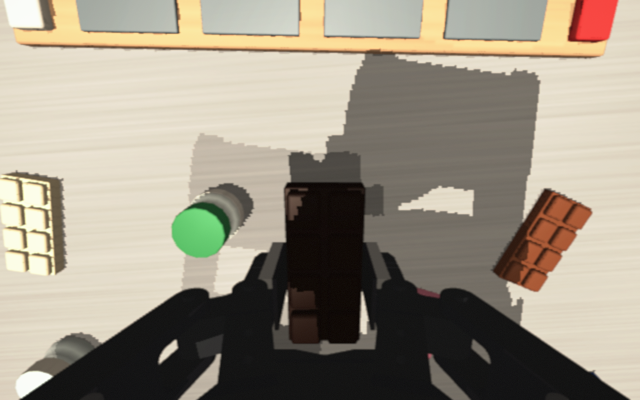

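The dark bar is held squarely between the pads (285–363, 183–343). Next is tile_a.

Request:
drive_tool --targets '[0.167,0.1135,-0.001,0,0.004,0.018,0,0.167,0.1135,-0.001,0,0.004,0.018,0,0.167,0.1135,-0.001,0,0.004,0.018,0,0.167,0.1135,-0.001,0,0.004,0.018,0,0.167,0.1135,0,0,0.004,0.018,0,0.167,0.1135,0.04,0,0.004,0.018,0,0.167,0.1135,0.075,0,0.004,0.018,0,0.167,0.1135,0.075,0,0.004,0.018,0,0.167,0.1135,0.075,0,0.004,0.018,0,0.167,0.1135,0.075,0,0.004,0.018,0]'

```text
clock: 3.7
eef_pos: [624.7, -215.6, 101.9]
tcp_rot: [-3.141, -0.002, -0.087]
contact_force: [0.8, 0.0, -0.3]
opening: 0.413
```

```bash
python3 p.py 626,-216.2,93,-5
```

```text
t 3.7 pose [ 624.7 -215.6  101.9] [-1.8e+02 -1.0e-01 -5.0e+00] F [ 0.8  0.  -0.3] open 0.413
626,-216.2,93,-5 -> [0.0014 0.0005 0.009 ] [-0.    -0.002  0.   ] rows>= 0.2
```

Request:
drive_tool --targets '[0.001,0.0005,0.005,0,0,0,0,0.001,0.0005,0.009,0,0,0,0,0.001,0.0005,0.009,0,0,0,0,0.001,0.0005,0.009,0,0,0,0,0.001,0.0005,0.009,0,0,0,0.6,0.001,0.0005,0.009,0,0,0,0.6,0.001,0.0005,0.009,0,0,0,0.6,0.001,0.0005,0.009,0,0,0,0.6,0.001,0.0005,-0.03,0,0,0,0.6,0.001,0.0005,-0.07,0,0,0,0.6,0.001,0.0005,-0.07,0,0,0,0.6]'

```text
clock: 4.62
eef_pos: [629.3, -217.7, 179.2]
tcp_rot: [3.139, -0.014, -0.087]
contact_force: [2.0, 0.1, 0.9]
opening: 0.6
```

```bash
python3 p.py 424,-263.5,172,-27.3 424,-263.5,100,-27.3
```

```text
t 4.62 pose [ 629.3 -217.7  179.2] [179.9  -0.8  -5. ] F [2.  0.1 0.9] open 0.6
424,-263.5,172,-27.3 -> [-0.2006  0.0635  0.0045] [-0.    -0.014  0.389] rows>= 5.0
424,-263.5,100,-27.3 -> [-0.2016  0.0633  0.0765] [-0.    -0.014  0.389] rows>= 3.1
```

Request:
drive_tool --targets '[-0.199,0.063,0,0,0,0.389,0.6,-0.199,0.063,0,0,0,0.389,0.6,-0.199,0.063,0,0,0,0.389,0.6,-0.199,0.063,0,0,0,0.389,0.6,-0.199,0.063,0,0,0,0.389,0.6,-0.199,0.063,0.04,0,0,0.389,0.6,-0.199,0.063,0.065,0,0,0.389,0.6,-0.199,0.063,0.065,0,0,0.389,0.6,-0.199,0.063,0.065,0,0,0.389,0.6,-0.199,0.063,0.065,0,0,0.389,0.6,-0.199,0.063,0.065,0,0,0.389,0.6]'

```text
clock: 5.53
eef_pos: [423.5, -262.3, 107.3]
tcp_rot: [-3.14, -0.006, -0.476]
contact_force: [0.0, 0.1, 0.3]
opening: 0.597
```

```bash
python3 p.py 424,-263.5,77,-27.3; python3 -c "
from h import *
shot('wrist','w3.png');d=shot('top','top1.png');cv2.imwrite('pics/top1c.png',cv2.resize(d['color'][80:320,180:520],None,fx=2,fy=2))"
```

```text
t 5.53 pose [ 423.5 -262.3  107.3] [-179.9   -0.3  -27.3] F [0.  0.1 0.3] open 0.597
424,-263.5,77,-27.3 -> [0.0008 0.0009 0.0303] [-0.001 -0.006  0.001] rows>= 0.7
```

View pics/top1c.png

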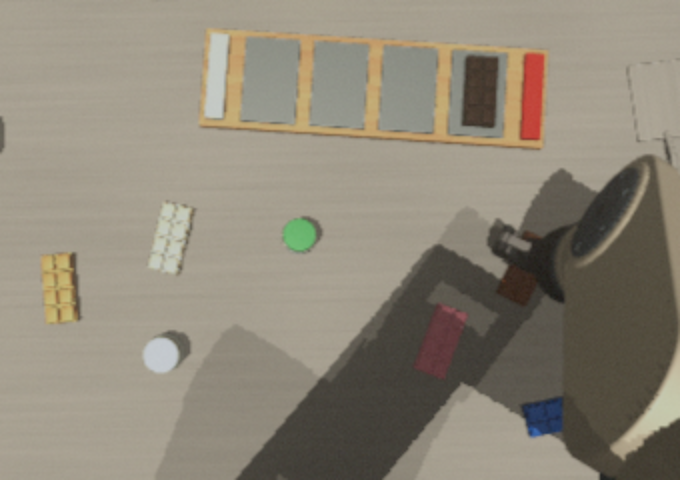

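The dark bar lies on tile_a at about (480,91) in the crop. I'll measure its offset.

```bash
cat > chk.py <<'E'
import sys
from h import *
d=np.load(sys.argv[1],allow_pickle=True).item(); im=d['color']
T=dict(a=(626.1,-216.2),b=(633.2,-136.4),c=(640.1,-56.8),d=(647,22.8))
f=200/np.tan(np.radians(d['vertical_fov']/2)); W=np.linalg.inv(np.array(d['world_from_camera']))
for k in sys.argv[2]:
    c=W@[*T[k],32,1]; u,v=int(c[0]/c[2]*f+d['cx']),int(c[1]/c[2]*f+d['cy']); r=20
    p=cv2.resize(im[v-26:v+26,u-14:u+14],None,fx=4,fy=4,interpolation=cv2.INTER_CUBIC).astype(float)
    t=np.median(im[v-26:v+26,u-12:u-10].reshape(-1,3),0); t=np.load('pics/top0.png.npy',allow_pickle=True).item()['color'][v-10:v+10,u-6:u+6].reshape(-1,3).mean(0)
    m=(np.abs(p-t).max(2)>32).astype(np.uint8); m[:8]=0;m[-8:]=0
    m=cv2.morphologyEx(m,cv2.MORPH_CLOSE,np.ones((9,9))); m=cv2.morphologyEx(m,cv2.MORPH_OPEN,np.ones((25,25)))
    n,l,st,ce=cv2.connectedComponentsWithStats(m); i=1+np.argmax(st[1:,4])
    q=(np.argwhere(l==i)[:,::-1]+.5)/4-.5+[u-14,v-26]
    P=ray(d,q,30)[:,:2]; R=cv2.minAreaRect(P.astype(np.float32))
    print(k,'off',(P.mean(0)-T[k]).round(1),'rectoff',np.round(np.array(R[0])-T[k],1),np.round(R[1],1),round(R[2],1))
E
python3 chk.py pics/top1.png.npy a; python3 p.py 424,-263.5,77,-27.3
python3 - <<'E'
from h import *
d=np.load('pics/w3.png.npy',allow_pickle=True).item(); im=d['color']; h=cv2.cvtColor(im,cv2.COLOR_BGR2HSV)
m=((h[...,0]<14)&(h[...,1]>110)&(h[...,2]>30)).astype(np.uint8); m=cv2.morphologyEx(m,cv2.MORPH_CLOSE,np.ones((9,9)))
n,l,st,ce=cv2.connectedComponentsWithStats(m)
for i in range(1,n):
    if st[i,4]>800: P=ray(d,np.argwhere(l==i)[:,::-1],15)[:,:2].astype(np.float32); print(st[i],cv2.minAreaRect(P),P.max(0),P.min(0))
E
```

```text
a off [-0.7  0.5] rectoff [-0.4  0.5] [38.2 82. ] 85.1
t 5.63 pose [ 423.4 -262.2  107.1] [-179.9   -0.3  -27.2] F [-0.1 -0.2  0.6] open 0.598
424,-263.5,77,-27.3 -> [0.001  0.0009 0.0301] [-0.001 -0.006  0.001] rows>= 0.7
[608   0  32  88 939] ((448.8644714355469, -435.3268737792969), (43.992923736572266, 9.303277969360352), 4.550765037536621) [ 470.43265 -429.07175] [ 426.64404 -438.98547]
[ 298  169   66  136 8491] ((423.4413146972656, -265.1439208984375), (34.51514434814453, 79.73387908935547), 62.92892074584961) [ 466.10834 -232.85007] [ 381.33255 -297.7093 ]
```

View pics/w3.png

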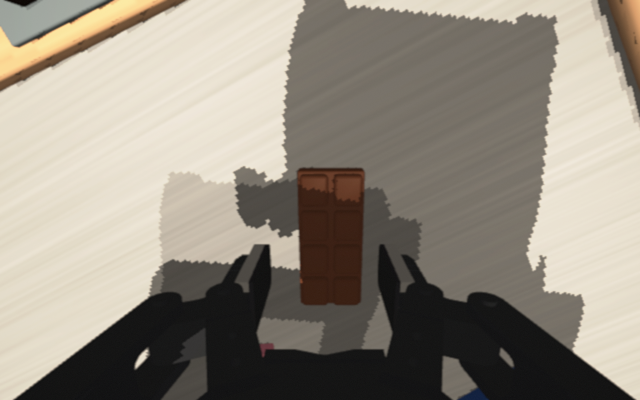

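The dark bar is within 1 mm of the tile centre. The milk bar sits square between the fingers at (331,237). Descend, grip and lift.

Request:
drive_tool --targets '[0.001,0.002,0.02,0,0,0,0.6,0.001,0.002,0.03,0,0,0,0.6,0.001,0.002,0.03,0,0,0,0.6,0.001,0.002,0.03,0,0,0,0,0.001,0.002,0.03,0,0,0,0,0.001,0.002,0.03,0,0,0,0,0.001,0.002,0.03,0,0,0,0,0.001,0.002,0.03,0,0,0,0,0.001,0.002,0,0,0,0,0,0.001,0.002,-0.04,0,0,0,0,0.001,0.002,-0.07,0,0,0,0,0.001,0.002,-0.07,0,0,0,0]'

```text
clock: 6.63
eef_pos: [424.5, -265.7, 181.5]
tcp_rot: [-3.141, -0.012, -0.476]
contact_force: [0.4, -1.4, 0.4]
opening: 0.412
```

```bash
python3 p.py 633.5,-136.6,178,-5 633.5,-136.6,103,-5
```

```text
t 6.63 pose [ 424.5 -265.7  181.5] [-180.    -0.7  -27.3] F [ 0.4 -1.4  0.4] open 0.412
633.5,-136.6,178,-5 -> [ 0.1265 -0.2105  0.0052] [ 0.002 -0.012 -0.389] rows>= 5.9
633.5,-136.6,103,-5 -> [ 0.1256 -0.2104  0.0802] [ 0.002 -0.012 -0.389] rows>= 3.1
```

Request:
drive_tool --targets '[0.126,-0.21,0,0,0,-0.389,0,0.126,-0.21,0,0,0,-0.389,0,0.126,-0.21,0,0,0,-0.389,0,0.126,-0.21,0,0,0,-0.389,0,0.126,-0.21,0,0,0,-0.389,0,0.126,-0.21,0,0,0,-0.389,0,0.126,-0.21,0.04,0,0,-0.389,0,0.126,-0.21,0.072,0,0,-0.389,0,0.126,-0.21,0.072,0,0,-0.389,0,0.126,-0.21,0.072,0,0,-0.389,0,0.126,-0.21,0.072,0,0,-0.389,0,0.126,-0.21,0.072,0,0,-0.389,0]'

```text
clock: 7.63
eef_pos: [631.5, -135.9, 107.0]
tcp_rot: [3.141, -0.007, -0.088]
contact_force: [0.6, -0.2, 0.6]
opening: 0.408
```

```bash
python3 p.py 633.5,-136.6,93.5,-5
```

```text
t 7.63 pose [ 631.5 -135.9  107. ] [180.   -0.4  -5. ] F [ 0.6 -0.2  0.6] open 0.408
633.5,-136.6,93.5,-5 -> [0.0019 0.0005 0.0135] [ 0.    -0.007 -0.   ] rows>= 0.3
```

Request:
drive_tool --targets '[0.002,0.0005,0.007,0,0.005,0,0,0.002,0.0005,0.0135,0,0.005,0,0,0.002,0.0005,0.0135,0,0.005,0,0,0.002,0.0005,0.0135,0,0.005,0,0,0.002,0.0005,0.0135,0,0.005,0,0.6,0.002,0.0005,0.0135,0,0.005,0,0.6,0.002,0.0005,0.0135,0,0.005,0,0.6,0.002,0.0005,0.0135,0,0.005,0,0.6,0.002,0.0005,-0.025,0,0.005,0,0.6,0.002,0.0005,-0.065,0,0.005,0,0.6,0.002,0.0005,-0.08,0,0.005,0,0.6,0.002,0.0005,-0.08,0,0.005,0,0.6]'

```text
clock: 8.63
eef_pos: [634.5, -136.4, 189.5]
tcp_rot: [3.141, -0.016, -0.087]
contact_force: [0.2, -0.6, 0.4]
opening: 0.599
```

```bash
python3 p.py 412,266.5,185,5.4 412,266.5,110,5.4
```

```text
t 8.63 pose [ 634.5 -136.4  189.5] [179.9  -0.9  -5. ] F [ 0.2 -0.6  0.4] open 0.599
412,266.5,185,5.4 -> [-0.2567 -0.382   0.    ] [ 0.002 -0.016 -0.181] rows>= 11.0
412,266.5,110,5.4 -> [-0.2579 -0.382   0.075 ] [ 0.002 -0.016 -0.181] rows>= 1.8
```

Request:
drive_tool --targets '[-0.257,-0.382,0,0,-0.01,-0.181,0.6,-0.257,-0.382,0,0,-0.01,-0.181,0.6,-0.257,-0.382,0,0,-0.01,-0.181,0.6,-0.257,-0.382,0,0,-0.01,-0.181,0.6,-0.257,-0.382,0,0,-0.01,-0.181,0.6,-0.257,-0.382,0,0,-0.01,-0.181,0.6,-0.257,-0.382,0,0,-0.01,-0.181,0.6,-0.257,-0.382,0,0,-0.01,-0.181,0.6,-0.257,-0.382,0,0,-0.01,-0.181,0.6,-0.257,-0.382,0,0,-0.01,-0.181,0.6,-0.257,-0.382,0,0,-0.01,-0.181,0.6,-0.257,-0.382,0,0,-0.01,-0.181,0.6]'

```text
clock: 9.63
eef_pos: [406.1, 271.4, 181.8]
tcp_rot: [-3.141, 0.003, 0.098]
contact_force: [-0.2, -0.3, 0.0]
opening: 0.602
```

Request:
drive_tool --targets '[0,0,0.04,0,0,0,0.6,0,0,0.075,0,0,0,0.6,0,0,0.075,0,0,0,0.6,0,0,0.075,0,0,0,0.6,0,0,0.075,0,0,0,0.6]'

```text
clock: 10.05
eef_pos: [409.7, 266.9, 108.2]
tcp_rot: [3.141, 0.001, 0.093]
contact_force: [-0.0, 0.1, -0.1]
opening: 0.594
```

```bash
python3 p.py 412,266.5,77,5.4; python3 -c "
from h import *
shot('wrist','w4.png');d=shot('top','top2.png')"; python3 chk.py pics/top2.png.npy ab
```

```text
t 10.05 pose [409.7 266.9 108.2] [1.8e+02 1.0e-01 5.4e+00] F [-0.   0.1 -0.1] open 0.594
412,266.5,77,5.4 -> [0.0023 0.0005 0.0312] [ 0.001  0.001 -0.001] rows>= 0.8
a off [-0.7  0.5] rectoff [-0.4  0.5] [38.3 82. ] 85.2
b off [ 7.2 -0.9] rectoff [ 8.4 -1. ] [37.9 96.7] 84.9
```

View pics/w4.png

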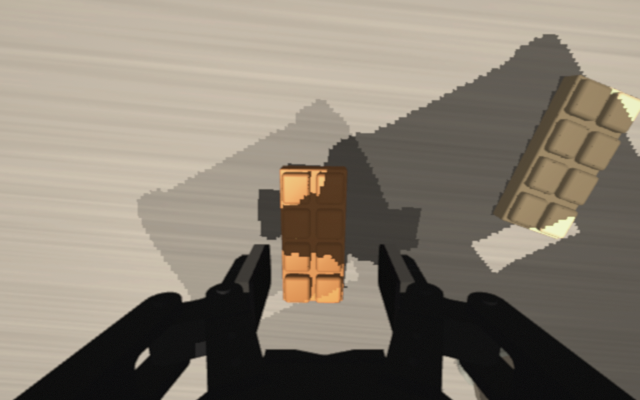

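The caramel bar lies between the fingers, (281–347, 167–302). Grip and lift.

Request:
drive_tool --targets '[0.0015,-0.0015,0.02,0,0,0,0.6,0.0015,-0.0015,0.031,0,0,0,0.6,0.0015,-0.0015,0.031,0,0,0,0.6,0.0015,-0.0015,0.031,0,0,0,0,0.0015,-0.0015,0.031,0,0,0,0,0.0015,-0.0015,0.031,0,0,0,0,0.0015,-0.0015,0.031,0,0,0,0,0.0015,-0.0015,0.031,0,0,0,0,0.0015,-0.0015,0,0,0,0,0,0.0015,-0.0015,-0.04,0,0,0,0,0.0015,-0.0015,-0.075,0,0,0,0,0.0015,-0.0015,-0.075,0,0,0,0]'

```text
clock: 11.15
eef_pos: [413.4, 270.4, 188.5]
tcp_rot: [-3.138, -0.007, 0.094]
contact_force: [0.6, 0.0, -0.3]
opening: 0.408
```

```bash
python3 p.py 640.5,-56.8,183,-5 640.5,-56.8,103,-5; python3 -c "
import numpy as np,cv2
d=np.load('pics/top2.png.npy',allow_pickle=True).item()['color'];cv2.imwrite('pics/top2c.png',cv2.resize(d[85:165,270:460],None,fx=4,fy=4,interpolation=cv2.INTER_CUBIC))"
```

```text
t 11.15 pose [413.4 270.4 188.5] [-179.8   -0.4    5.4] F [ 0.6  0.  -0.3] open 0.408
640.5,-56.8,183,-5 -> [0.1954 0.347  0.0057] [-0.004 -0.007  0.181] rows>= 9.6
640.5,-56.8,103,-5 -> [0.1948 0.3473 0.0857] [-0.004 -0.007  0.181] rows>= 1.9
```

View pics/top2c.png

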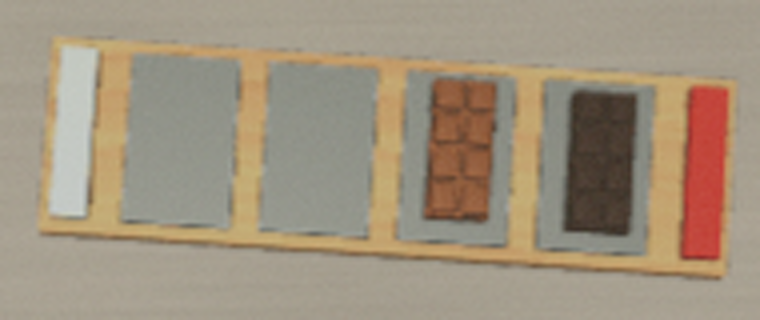

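Run:
```python
from h import *
d=np.load('pics/top2.png.npy',allow_pickle=True).item(); im=cv2.resize(d['color'][85:165,270:460],None,fx=4,fy=4,interpolation=cv2.INTER_CUBIC)
print(im[150,420:500:8].tolist(), im[60,460].tolist(), im[100,525].tolist())
for n,m in (('milk',(im[...,1]<115)&(im[...,2]>im[...,0].astype(int)+35)),):
    m=m.astype(np.uint8); m[:,:415]=0; m[:,510:]=0; m=cv2.morphologyEx(m,cv2.MORPH_CLOSE,np.ones((9,9))); m=cv2.morphologyEx(m,cv2.MORPH_OPEN,np.ones((25,25)))
    P=ray(d,(np.argwhere(m)[:,::-1]+.5)/4-.5+[270,85],30)[:,:2]; print(n,P.mean(0)-[633.2,-136.4],cv2.minAreaRect(P.astype(np.float32)))
```

```text
[[136, 146, 143], [83, 100, 123], [63, 93, 147], [61, 93, 144], [63, 99, 152], [58, 87, 134], [57, 84, 134], [56, 80, 123], [50, 75, 117], [91, 109, 133]] [130, 152, 165] [106, 158, 193]
milk [ 1.90956854 -0.58078126] ((634.9767456054688, -136.84683227539062), (36.301429748535156, 80.67218017578125), 84.97498321533203)
```

Request:
drive_tool --targets '[0.195,0.347,-0.01,0,0,0.181,0,0.195,0.347,-0.01,0,0,0.181,0,0.195,0.347,-0.01,0,0,0.181,0,0.195,0.347,-0.01,0,0,0.181,0,0.195,0.347,-0.01,0,0,0.181,0,0.195,0.347,-0.01,0,0,0.181,0,0.195,0.347,-0.01,0,0,0.181,0,0.195,0.347,-0.01,0,0,0.181,0,0.195,0.347,-0.01,0,0,0.181,0,0.195,0.347,-0.01,0,0,0.181,0,0.195,0.347,0.03,0,0,0.181,0,0.195,0.347,0.06,0,0,0.181,0]'

```text
clock: 12.15
eef_pos: [638.9, -60.5, 122.3]
tcp_rot: [3.141, -0.003, -0.09]
contact_force: [-0.4, 0.1, -0.6]
opening: 0.413
```

Request:
drive_tool --targets '[0,0,0.01,0,0,0,0,0,0,0.01,0,0,0,0,0,0,0.01,0,0,0,0,0,0,0.01,0,0,0,0]'

```text
clock: 12.48
eef_pos: [638.4, -58.3, 114.3]
tcp_rot: [3.141, -0.001, -0.087]
contact_force: [0.3, -0.6, 0.2]
opening: 0.415
```

```bash
python3 p.py 640.5,-56.8,93.5,-5
```

```text
t 12.48 pose [638.4 -58.3 114.3] [ 1.799e+02 -1.000e-01 -5.000e+00] F [ 0.3 -0.6  0.2] open 0.415
640.5,-56.8,93.5,-5 -> [ 0.002  -0.0017  0.0208] [ 0.001 -0.001  0.001] rows>= 0.5
```

Request:
drive_tool --targets '[0.001,-0.0015,0.012,0,0,0,0,0.001,-0.0015,0.021,0,0,0,0,0.001,-0.0015,0.021,0,0,0,0,0.001,-0.0015,0.021,0,0,0,0,0.001,-0.0015,0.021,0,0,0,0.6,0.001,-0.0015,0.021,0,0,0,0.6,0.001,-0.0015,0.021,0,0,0,0.6,0.001,-0.0015,0.021,0,0,0,0.6,0.001,-0.0015,-0.02,0,0,0,0.6,0.001,-0.0015,-0.06,0,0,0,0.6,0.001,-0.0015,-0.06,0,0,0,0.6,0.001,-0.0015,-0.06,0,0,0,0.6]'

```text
clock: 13.48
eef_pos: [640.1, -57.3, 175.3]
tcp_rot: [3.141, -0.004, -0.087]
contact_force: [-0.6, 1.0, -0.5]
opening: 0.6
```

```bash
python3 p.py 465.8,138.3,175,-13.5 465.8,138.3,110,-13.5
```

```text
t 13.48 pose [640.1 -57.3 175.3] [179.9  -0.2  -5. ] F [-0.6  1.  -0.5] open 0.6
465.8,138.3,175,-13.5 -> [-0.1907 -0.1797 -0.0007] [ 0.001 -0.004  0.148] rows>= 6.3
465.8,138.3,110,-13.5 -> [-0.191  -0.1797  0.0643] [ 0.001 -0.004  0.148] rows>= 1.6
```

Request:
drive_tool --targets '[-0.191,-0.18,0,0,0,0.148,0.6,-0.191,-0.18,0,0,0,0.148,0.6,-0.191,-0.18,0,0,0,0.148,0.6,-0.191,-0.18,0,0,0,0.148,0.6,-0.191,-0.18,0,0,0,0.148,0.6,-0.191,-0.18,0,0,0,0.148,0.6,-0.191,-0.18,0,0,0,0.148,0.6,-0.191,-0.18,0.04,0,0,0.148,0.6,-0.191,-0.18,0.064,0,0,0.148,0.6,-0.191,-0.18,0.064,0,0,0.148,0.6,-0.191,-0.18,0.064,0,0,0.148,0.6,-0.191,-0.18,0.064,0,0,0.148,0.6]'

```text
clock: 14.48
eef_pos: [464.2, 138.6, 109.0]
tcp_rot: [3.14, 0.001, -0.236]
contact_force: [0.5, -0.1, 0.5]
opening: 0.597
```

```bash
python3 p.py 465.8,138.3,77,-13.5; python3 -c "
from h import *
shot('wrist','w5.png')"
```

```text
t 14.48 pose [464.2 138.6 109. ] [ 1.799e+02  1.000e-01 -1.350e+01] F [ 0.5 -0.1  0.5] open 0.597
465.8,138.3,77,-13.5 -> [ 0.0016 -0.0001  0.032 ] [0.001 0.001 0.   ] rows>= 0.8
```

View pics/w5.png

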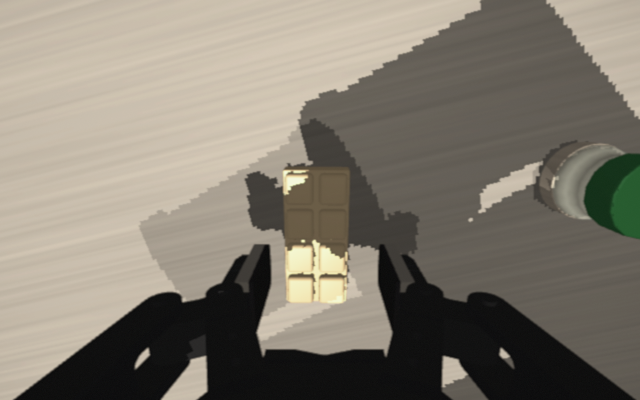

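The white bar is centred and square (285–350, 167–302), with the jar clear to the right. Grip and lift.

Request:
drive_tool --targets '[0.0015,-0.001,0.02,0,0,0,0.6,0.0015,-0.001,0.032,0,0,0,0.6,0.0015,-0.001,0.032,0,0,0,0.6,0.0015,-0.001,0.032,0,0,0,0,0.0015,-0.001,0.032,0,0,0,0,0.0015,-0.001,0.032,0,0,0,0,0.0015,-0.001,0.032,0,0,0,0,0.0015,-0.001,0.032,0,0,0,0,0.0015,-0.001,0,0,0,0,0,0.0015,-0.001,-0.04,0,0,0,0,0.0015,-0.001,-0.075,0,0,0,0,0.0015,-0.001,-0.075,0,0,0,0]'

```text
clock: 15.53
eef_pos: [468.8, 140.3, 189.9]
tcp_rot: [-3.138, -0.008, -0.235]
contact_force: [2.5, 0.2, -0.4]
opening: 0.414
```

```bash
python3 p.py 647,22.8,183,-5 647,22.8,103,-5
```

```text
t 15.53 pose [468.8 140.3 189.9] [-179.8   -0.4  -13.5] F [ 2.5  0.2 -0.4] open 0.414
647,22.8,183,-5 -> [0.2007 0.0728 0.0082] [-0.003 -0.008 -0.148] rows>= 5.1
647,22.8,103,-5 -> [0.2001 0.0731 0.0882] [-0.003 -0.008 -0.148] rows>= 1.9
```

Request:
drive_tool --targets '[0.201,0.073,0,0,0,-0.148,0,0.201,0.073,0,0,0,-0.148,0,0.201,0.073,0,0,0,-0.148,0,0.201,0.073,0,0,0,-0.148,0,0.201,0.073,0,0,0,-0.148,0,0.201,0.073,0.04,0,0,-0.148,0,0.201,0.073,0.075,0,0,-0.148,0,0.201,0.073,0.075,0,0,-0.148,0,0.201,0.073,0.075,0,0,-0.148,0,0.201,0.073,0.075,0,0,-0.148,0,0.201,0.073,0.075,0,0,-0.148,0]'

```text
clock: 16.45
eef_pos: [645.1, 22.0, 111.0]
tcp_rot: [3.141, -0.002, -0.087]
contact_force: [0.1, -0.0, -0.4]
opening: 0.406
```

```bash
python3 p.py 647,22.6,93.5,-5
```

```text
t 16.45 pose [645.1  22.  111. ] [ 1.8e+02 -1.0e-01 -5.0e+00] F [ 0.1 -0.  -0.4] open 0.406
647,22.6,93.5,-5 -> [ 0.0018 -0.0008  0.0175] [ 0.    -0.002  0.001] rows>= 0.4
```

Lower, release, lift, then retreat towards the robot so the top view is clear.

Request:
drive_tool --targets '[0.0015,-0.001,0.01,0,0,0,0,0.0015,-0.001,0.0175,0,0,0,0,0.0015,-0.001,0.0175,0,0,0,0,0.0015,-0.001,0.0175,0,0,0,0,0.0015,-0.001,0.0175,0,0,0,0.6,0.0015,-0.001,0.0175,0,0,0,0.6,0.0015,-0.001,0.0175,0,0,0,0.6,0.0015,-0.001,0.0175,0,0,0,0.6,0.0015,-0.001,-0.02,0,0,0,0.6,0.0015,-0.001,-0.06,0,0,0,0.6,0.0015,-0.001,-0.1,0,0,0,0.6,0.0015,-0.001,-0.1,0,0,0,0.6]'

```text
clock: 17.45
eef_pos: [649.4, 22.6, 216.4]
tcp_rot: [-3.141, -0.01, -0.087]
contact_force: [1.9, -0.3, 0.5]
opening: 0.601
```

Request:
drive_tool --targets '[-0.25,-0.2,-0.05,0,0,0,0.6,-0.25,-0.2,-0.05,0,0,0,0.6,-0.25,-0.2,-0.05,0,0,0,0.6,-0.25,-0.2,-0.05,0,0,0,0.6,-0.25,-0.2,-0.05,0,0,0,0.6,-0.25,-0.2,-0.05,0,0,0,0.6,-0.25,-0.2,-0.05,0,0,0,0.6,-0.25,-0.2,-0.05,0,0,0,0.6,-0.25,-0.2,-0.05,0,0,0,0.6,-0.25,-0.2,-0.05,0,0,0,0.6,-0.25,-0.2,-0.05,0,0,0,0.6]'

```text
clock: 18.37
eef_pos: [414.4, 243.5, 258.5]
tcp_rot: [3.141, 0.0, -0.086]
contact_force: [1.1, -0.5, 0.2]
opening: 0.597
```

```bash
python3 - <<'E'
from h import *
d=shot('top','top3.png')['color']; cv2.imwrite('pics/top3c.png',cv2.resize(d[85:225,270:460],None,fx=4,fy=4,interpolation=cv2.INTER_CUBIC))
d=shot('scene','scene3.png')
E
python3 chk.py pics/top3.png.npy abcd
```

```text
a off [-0.6  0.5] rectoff [-0.6  0.6] [38.3 81.6] 85.2
b off [ 8.9 -0.9] rectoff [ 9.6 -1.1] [38.  98.7] 85.1
c off [-2.2 -1.3] rectoff [-2.1 -1.4] [36.7 81.9] 85.6
d off [-0.5 -1. ] rectoff [-0.5 -1.3] [35.7 78.8] 85.7
```

View pics/top3c.png

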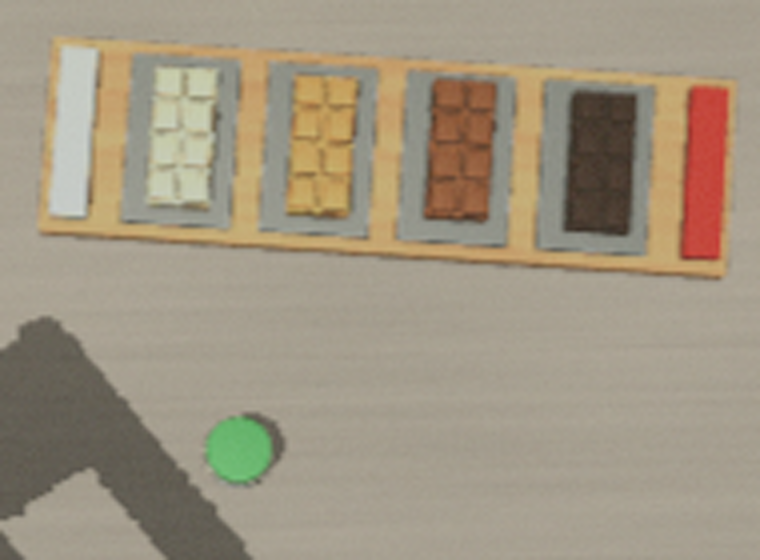

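View pics/scene3.png

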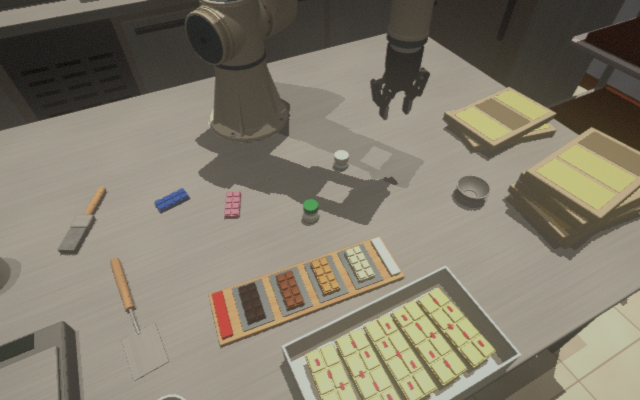

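Both views show the bars in order from the red cap: dark, milk, caramel, white. They lie flat and centred to about 2 mm, and the jar is still standing in its place, at (330,197) in the top view. I'm handing in.

```bash
python3 -c "
from rig import sign_off; print(sign_off())"
```

```text
the job is handed in; nothing more can be done
None
```

I laid the four bars on the tiles and handed the job in at about 18.5 s of the 102 s allowed. Starting from the red cap, the order is dark on tile_a, milk on tile_b, caramel on tile_c and white on tile_d, next to the white cap.

The last top and scene views show every bar flat with its squares up and lengthwise along its tile. The jar was still standing in its place, and I didn't touch the blue and pink look-alikes.

| Bar | Distance from tile centre | Angle relative to tile |
|---|---|---|
| Dark | about 0.8 mm | within 1° |
| Milk | about 2 mm | within 1° |
| Caramel | about 2.5 mm | within 1° |
| White | about 1 mm | within 1° |

**Check that disagreed:** my automatic check put the milk bar 7–9 mm off, but it gave a length of 97–99 mm for an 80 mm bar, probably because it picked up the brown board edge. A separate milk-colour mask, run right after that bar was placed, gave the 2 mm above, and the final pictures look the same.

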